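# Set the printer's form-thickness dial by clicks and throw the paper-lock lever

### The arm

A 6-joint arm with a two-finger parallel gripper is mounted at the origin on the work surface. World frame = base frame: x ahead of the robot, y to its left, z up, the work surface at z = 0. Lengths are in mm, angles in rad, forces in N, time in s.
With the tool pointing down it reaches from about 300 to 950 mm from the base axis. Payload 3.1 kg.
Tool frame: the origin (TCP) lies on the centre line of the jaws, within the pads' length; the fingertips stand ahead of it and the grasp point (between the pads) lies 6 mm ahead of it (ctrl.tcp_to_tips is the z of the fingertips in the tool frame, in mm); z points along the fingers, x is the direction in which the jaws open and shut, and the axes are right-handed (so a half turn about z gives the same grasp; the last joint's range is limited). The gripper opens to 85 mm and grips with 20 to 120 N. Pads are 22 mm wide; open, the fingers measure 114 mm over their backs; the gripper's body (76 mm by 85 mm) begins 54 mm behind the grasp point. The pads swing forward as they close: fully open they stand 13 mm farther back than shut.
Start: joints at [-1.234, 0.308, 1.634, -0, 1.2, -0.07], TCP at [247.27, -574.012, 256.272] pointing down, gripper open.
Joint ranges: [-3.06, 3.06], [-0.79, 1.96], [0.05, 2.63], [-1.19, 4.34], [0.05, 2.64], [-2.94, 2.94]. Speed limits (rad/s): [2.79, 2.79, 3.14, 3.14, 3.14, 3.14].

### API

Orientations are given as [roll, pitch, yaw] about the fixed x, y, z axes, in that order (R = Rz(yaw) Ry(pitch) Rx(roll)).
In Python, from rig import ctrl, vision, ticket gives the robot as it stands.
- The arm moves only by the tool jog_arm, never from a script. Its argument "deltas" is a list of rows, each an object with "delta_pos": the shift along the tool's x, y, z in m, a list of three; "twist": the turn, a rotation vector about the tool's x, y, z in rad, a list of three; "claw": the opening, from 0 (shut) to 1 (fully open). In form: [{"delta_pos": [x, y, z], "twist": [ax, ay, az], "claw": claw}, ...]. A call has 1 to 8 rows; each row shifts and turns the commanded pose from where the row before left it, along the tool's axes as they then stand; what a row does not reach is not made up. A row lasts 1/10 s, in which the tool goes at most 50 mm and 8.59 degrees, less where a joint would pass 70% of its speed; a pose out of reach is approached as far as the arm can. A call is refused whole if a number of a shift passes 0.05 or a number of a turn 0.15, either way. A call with a gripper value outside its range is refused whole. The fingers move at their own pace and stop on an object; the grip force is fixed at half the most. Time passes only in rows, so rows that do not move let the fingers close. It gives the time, the measured TCP pose, the force and the opening at its end, in the units of the state.
- ctrl.state(): the state, without advancing time (a new reading comes with each control period).
- vision.capture(name): name is "scene" or "side" or "wrist"; returns a dict with "image" (384x512x3 uint8, red, green, blue), "K" (3x3 intrinsics, pixels), "k1" (the pictures are not rectified: a ray, as slopes to the right and down, at radius r is drawn at 1 + k1 r^2 times it, then the intrinsics apply), "R" (3x3) and "t" (3): a world point X has camera coordinates R X + t; the wrist camera has in their place "T_tool_cam" (4x4, takes a point from camera to tool coordinates, whose origin is the TCP and whose axes are the tool frame's). Camera axes: x right, y down, z forward; pixel columns grow to the right and rows downward; lengths in mm; the calibration is good to about 2 mm. A picture is of the moment at which its call begins: read the wrist's pose just before it. There is no depth.
- ticket.close_job(): hands the job in, once; it reports no verdict.
The state is a dict: "time": time; "qpos": joint angles; "dq": joint speeds; "effort": joint torques, N m; "position": TCP position; "ee_rot": TCP orientation; "force": force on the tool from outside, world axes, zero at the start; "ft_torque": the same for the moment, N m; "grip_width": opening from 0.0 (shut) to 1.0 (fully open).
Only numpy, scipy, OpenCV 4.12 (cv2) and the standard library are available. Lean on these libraries where they do the work, as an engineer would, in place of code of your own. Each camera call takes 0.05 s, during which the arm holds its last target. There are 200 camera calls.

### The job

Set the desk printer for thick forms: its black press-and-turn dial only drives while it is held down gently, so press it, turn it anticlockwise (seen from above) until it is right back at its stop, then turn it clockwise exactly five clicks so that the red mark stands at the green tick, and let it go. Then swing the blue paper-lock lever fully over to the other side, towards the raised back of the printer. Never force the dial down (a push of about 12 N is right, more than 16 N may strain its clutch), and leave the stamp, the stapler and the clip box on the printer where they are.

Things in the scene. Friction and masses are not known exactly. Their poses are not given: they have to be found in the camera images.
- cap_grip (a point): black ribbed round dial cap, 42 mm in diameter, 40 mm tall: grip its side from above. Point on its vertical axis, 26 mm above its lower face, 14 mm below its top, 46 mm above the deck while up; 55 mm clear all round. The cap alone turns freely and does nothing. A weak spring (1.2 N, plus 0.1 N per mm) holds it up; 1 to 12 mm down (differs every time: feel for it) it meets the click wheel
- wheel (a joint): click wheel: light grey disc 64 mm across under the cap, red mark on its rim. Radians: 0 at its stop, fully anticlockwise; grows clockwise seen from above. Rests at clicks 0.349 (20 degrees) apart, 0 to 2.79, and snaps to the nearest when let go. White ticks round it show the clicks: the first, wider one is 0, the green one is five clicks (1.745)
- clutch (a joint): how far the cap has pushed the click wheel down on its spring, m: 0 when free, then about 1.2 N plus 4 N per mm. Three studs under the cap ride on the wheel's crown teeth: above 9 to 10 N of total push they carry it over its clicks; with less, or at an end stop, they slip over the teeth (20 degrees apart), so the cap's own angle proves nothing. More than 4 mm (about 18 N of push) strains it
- dial_base (a point): point on the beige printer's flat deck, on the dial's axis, 100 mm above the desk. Its axes are the printer's: x level, from the deck's front edge (65 mm away) towards the raised back (80 mm away, 29 mm higher than the deck), y along the printer to its left, z up
- lever_tip (a point): centre of the blue ball, 26 mm across, on the paper-lock lever: steel rod 10 mm thick, ball centre 70 mm from the pivot, which is 22 mm above the deck and 160 mm from the dial's axis along the printer's +y. It leans to the printer's -x at first and swings to +x; about 1 N at the ball moves it and it stays where left. Below is a block 70 x 50 mm, 25 mm high, with a 26 mm drum at the pivot
- lever (a joint): angle of the lever, rad: 0 when it leans fully to the printer's -x (0.5 rad from upright), 1.0 when fully over to +x, upright at 0.5
- stamp: bystander: wooden rubber stamp 28 mm across, 56 mm tall, on the printer's deck beyond the lever; origin under its centre
- stapler: bystander: red stapler 40 x 130 x 42 mm on the raised back of the printer; origin under its centre
- clip_box: bystander: green paper-clip box 70 x 50 x 25 mm on the raised back of the printer; origin under its centre

How it is judged (in metres and radians):
On the way, in this order (a step that is already met when the one before it is completed fails the run):
1. the click wheel is turned right back to its stop (value of joint wheel below 0.07 rad and value of joint lever below 0.35 rad), for 0.1 s.
2. the click wheel rests five clicks on from the stop and the cap is let up, the lever not yet thrown (value of joint wheel between 1.64533 and 1.84533 rad and value of joint clutch below 0.0005 m and value of joint lever below 0.35 rad), for 0.2 s.
At the end, for the whole second after the job is handed in: the click wheel rests at five clicks (1.745 rad, within 0.1 rad) with the cap let up (clutch under 0.5 mm), and the lever is over to the printer's +x (joint above 0.85 rad) (value of joint wheel between 1.64533 and 1.84533 rad and value of joint clutch below 0.0005 m and value of joint lever above 0.85 rad); the robot touches nothing.
It fails at once if the dial is forced down: clutch pushed in more than 4 mm (about 18 N of push) (value of joint clutch above 0.004 m).
It fails at once if a bystander (stamp, stapler or clip box) is moved by more than 30 mm (distance of any of stamp, stapler, clip_box from where it was at the start of the episode above 0.03 m).
It also fails if it takes over 72 s, if anything falls off the work surface, if the arm or the gripper's body presses on something with over 40 N, if the wrist force passes 120 N, or if a joint passes its speed limit or range.

## Working session

There is one attempt and no reset: what is moved stays moved. The work goes in short steps, Python scripts to look and compute and a tool call to move; the robot and the scene stay as the last step left them, time stands still between calls to the robot, and variables do not carry over. Pictures are saved under pics/ and viewed, on a budget of 10 in all, crops included, one or two more only if the job needs it, and the job is handed in when it is done.

Besides the shell and the picture viewer there is one more tool, called as name([rows], argument=value, ...), one row to a line, values as JSON. jog_arm: Moves the arm, as the interface text tells. Its arguments: {"type":"object","properties":{"deltas":{"type":"array","items":{"type":"object","properties":{"delta_pos":{"type":"array","items":{"type":"number"}},"twist":{"type":"array","items":{"type":"number"}},"claw":{"type":"number"}}}}},"required":["deltas"]}

```bash
ls; mkdir -p pics
cat > h.py <<'E'
import numpy as np, cv2
from scipy.spatial.transform import Rotation as Ro
from rig import ctrl, vision, ticket
def snap(n,f):
    s=ctrl.state(); c=vision.capture(n); cv2.imwrite('pics/'+f+'.png',c['image'][:,:,::-1])
    if 'T_tool_cam' in c:
        T=np.eye(4);T[:3,:3]=Ro.from_euler('xyz',s['ee_rot']).as_matrix();T[:3,3]=s['position']
        M=T@np.array(c['T_tool_cam']); c['R']=M[:3,:3].T; c['t']=-c['R']@M[:3,3]
    np.savez('pics/'+f+'.npz',**{k:np.array(c[k]) for k in ('K','k1','R','t','image')})
    return c
def ray(f,uv):
    d=np.load('pics/'+f+'.npz');K=d['K']
    p=cv2.undistortPoints(np.array([[uv]],float),K,np.array([float(d['k1']),0,0,0]))[0,0]
    v=d['R'].T@np.array([p[0],p[1],1]); return -d['R'].T@d['t'], v/np.linalg.norm(v)
def tri(*obs):
    A=np.zeros((3,3));b=np.zeros(3);L=[]
    for f,uv in obs:
        o,v=ray(f,uv);P=np.eye(3)-np.outer(v,v);A+=P;b+=P@o;L.append((o,v))
    X=np.linalg.solve(A,b); return X,[np.linalg.norm(np.cross(X-o,v)) for o,v in L]
def atz(f,uv,z):
    o,v=ray(f,uv); return o+v*(z-o[2])/v[2]
def proj(f,X):
    d=np.load('pics/'+f+'.npz')
    r=cv2.Rodrigues(d['R'])[0]
    return cv2.projectPoints(np.array([X],float),r,d['t'],d['K'],np.array([float(d['k1']),0,0,0]))[0].reshape(-1,2)[0]
E
python3 - <<'E'
from h import *
a=snap('scene','a');b=snap('side','b');w=snap('wrist','w')
im=np.hstack([a['image'],b['image']])[:,:,::-1]
cv2.imwrite('pics/ab.png',np.vstack([cv2.resize(a['image'],(800,600))[:,:,::-1]]))
cv2.imwrite('pics/bb.png',cv2.resize(b['image'],(800,600))[:,:,::-1])
s=ctrl.state();print(s); print(ctrl.tcp_to_tips)
for n in 'ab':
    d=np.load(f'pics/{n}.npz');print(-d['R'].T@d['t'],d['R'][2])
E
```

```text
pics
{'time': 0.15, 'qpos': array([-1.23372773e+00,  3.08848675e-01,  1.63486416e+00, -7.69397833e-06,
        1.19970602e+00, -6.96538730e-02]), 'dq': array([ 0.00199653, -0.00232739, -0.00366568,  0.00207087,  0.00062947,
        0.00061839]), 'effort': array([ 2.56148805e-04, -4.15802443e+01, -2.77146739e+01, -7.66504650e-05,
        6.02965170e-03,  3.22092902e-06]), 'position': array([ 247.054823  , -573.4564303 ,  255.29794143]), 'ee_rot': array([-3.14147270e+00,  1.82226682e-03, -1.16407095e+00]), 'force': array([0.36370089, 0.11619262, 0.69369184]), 'ft_torque': array([ 0.0121837 ,  0.03878092, -0.03323037]), 'grip_width': 1.0005333082870835}
25.0
[ 951.84372869 -587.03515119  886.22771034] [-0.30700788  0.61937881 -0.72257598]
[485.20589796 612.93093845 533.00001658] [ 0.23563721 -0.83031355 -0.50502922]
```

View pics/ab.png

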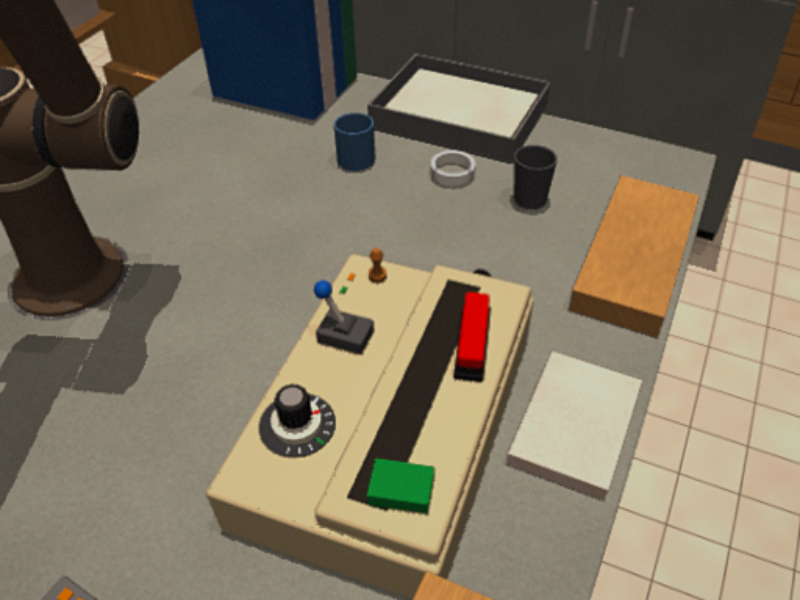

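View pics/bb.png

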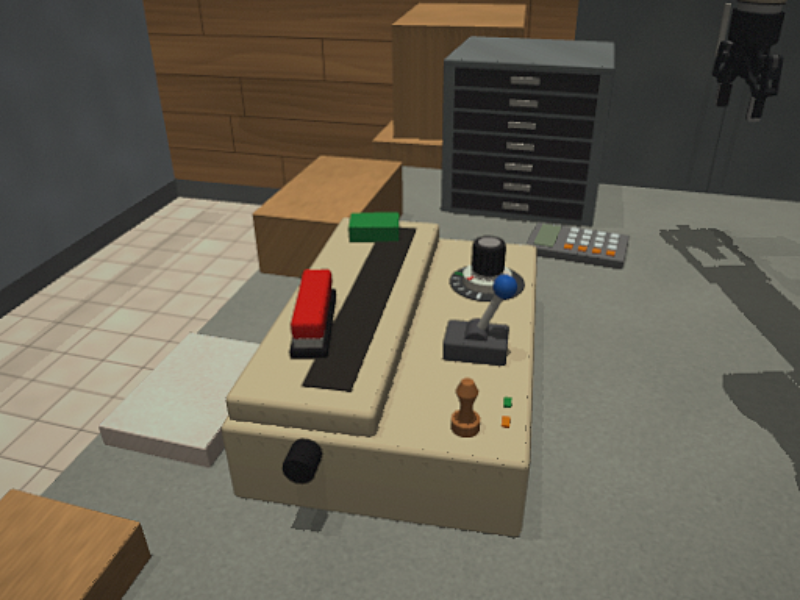

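The scene view shows the cap top at about (294,392) and the ball at (323,289). In the side view they are at (489,243) and (505,287), all in 800x600 pixels. The red mark is towards the back, before the green tick.

Run:
```python
from h import *
k=1/1.5625
q=lambda u,v:(u*k-.18,v*k-.18)
c=tri(('a',q(293.5,393)),('b',q(489,242.5)));b=tri(('a',q(323,289)),('b',q(505.5,287)))
print('captop',c,'ball',b)
# printer axis from front corners of deck: left-front & right-front (z=100)
p=[atz('a',q(*x),100) for x in((352,256),(211,493))];print(p)
y=p[0]-p[1];print('yaw',np.arctan2(-y[0],y[1]))
for n in(('a',(322,400),(316,412)),):pass
print('mark',atz('a',q(318,411),106),'green',atz('a',q(320,441),101), 'clip',[atz('a',q(*x),154) for x in((375,460),(434,464),(429,501),(368,496))])
print('stamp',atz('a',q(377,275),100))
```

```text
captop (array([ 588.18017664, -151.60347733,  160.7587794 ]), [np.float64(1.0185578479507023), np.float64(1.0185578479506014)]) ball (array([547.25084481,   1.57483975, 185.78980014]), [np.float64(0.8279390323160517), np.float64(0.8279390323159638)])
[array([504.5154377 , 157.45253743, 100.        ]), array([ 544.77257905, -288.01200306,  100.        ])]
yaw 0.0901263265879174
mark [ 605.98039002 -130.52683105  106.        ] green [ 628.90764579 -167.15280313  101.        ] clip [array([ 721.27021293, -191.66686424,  154.        ]), array([ 785.23330589, -168.36502239,  154.        ]), array([ 799.02107612, -214.16800458,  154.        ]), array([ 734.90135343, -236.69835745,  154.        ])]
stamp [560.09720601 134.62757884 100.        ]
```

```bash
cat >> h.py <<'E'
def todelta(target):
    s=ctrl.state();R=Ro.from_euler('xyz',s['ee_rot']).as_matrix()
    d=R.T@(np.array(target)-s['position']); return np.round(d/1000,4), s['position'].round(1), s['ee_rot'].round(3), s['force'].round(2), s['time']
E
python3 - <<'E'
from h import *
k=1/1.5625
q=lambda u,v:(u*k-.18,v*k-.18)
print('cab',[atz('b',q(*x),0) for x in((442,208),(592,221))])
print(vision.capture('wrist')['T_tool_cam'])
print(todelta((588,-152,255)))
E
```

```text
cab [array([ 750.12232876, -618.96739378,    0.        ]), array([ 451.08349595, -629.82592993,    0.        ])]
[[ 9.99999983e-01  1.83868585e-04  2.45236095e-05  6.77926889e-01]
 [-1.82677809e-04  9.53198048e-01  3.02346569e-01 -7.64197400e+01]
 [ 3.22161793e-05 -3.02346569e-01  9.53198065e-01 -1.16385122e+02]
 [ 0.00000000e+00  0.00000000e+00  0.00000000e+00  1.00000000e+00]]
(array([-0.2523, -0.4799,  0.0009]), array([ 247.1, -573.5,  255.5]), array([-3.142e+00,  2.000e-03, -1.164e+00]), array([-0.81, -0.58,  0.31]), 0.2)
```

jog_arm([
  {"delta_pos":[-0.021,-0.04,0],"twist":[0,0,0],"claw":1},
  {"delta_pos":[-0.021,-0.04,0],"twist":[0,0,0],"claw":1},
  {"delta_pos":[-0.021,-0.04,0],"twist":[0,0,0],"claw":1},
  {"delta_pos":[-0.021,-0.04,0],"twist":[0,0,0],"claw":1},
  {"delta_pos":[-0.021,-0.04,0],"twist":[0,0,0],"claw":1},
  {"delta_pos":[-0.021,-0.04,0],"twist":[0,0,0],"claw":1},
  {"delta_pos":[-0.021,-0.04,0],"twist":[0,0,0],"claw":1},
  {"delta_pos":[-0.021,-0.04,0],"twist":[0,0,0],"claw":1},
])

```text
time: 1.0
position: [475.5, -291.5, 256.2]
ee_rot: [-3.142, -0.0, -1.164]
force: [-0.6, -0.0, -0.4]
grip_width: 1.0
```

jog_arm([
  {"delta_pos":[-0.021,-0.04,0],"twist":[0,0,0],"claw":1},
  {"delta_pos":[-0.021,-0.04,0],"twist":[0,0,0],"claw":1},
  {"delta_pos":[-0.021,-0.04,0],"twist":[0,0,0],"claw":1},
  {"delta_pos":[-0.021,-0.04,0],"twist":[0,0,0],"claw":1},
  {"delta_pos":[0,0,0],"twist":[0,0,0],"claw":1},
  {"delta_pos":[0,0,0],"twist":[0,0,0],"claw":1},
  {"delta_pos":[0,0,0],"twist":[0,0,0],"claw":1},
])

```text
time: 1.7
position: [587.7, -153.2, 255.9]
ee_rot: [3.14, 0.0, -1.164]
force: [-0.5, 0.1, -0.3]
grip_width: 0.997
```

Run:
```python
from h import *
w=snap('wrist','w1');print(todelta((588,-152,255)),ctrl.state()['qpos'],ctrl.state()['force'])
cv2.imwrite('pics/w1b.png',cv2.resize(w['image'],(800,600),interpolation=cv2.INTER_CUBIC)[:,:,::-1])
for X in [(588.2,-151.6,160),(588.2,-151.6,100)]:print(proj('w1',X)*1.5625)
```

```text
(array([-0.0013, -0.0011,  0.001 ]), array([ 587.5, -153.6,  256. ]), array([ 3.141,  0.   , -1.165]), array([ 0.88, -0.56,  0.56]), 1.75) [-3.27183448e-01  2.75156070e-01  1.67689965e+00 -5.17506361e-04
  1.19034294e+00  8.38256404e-01] [ 0.87954614 -0.55799493  0.55600612]
[394.26187217 312.62741833]
[395.12807165 278.63293049]
```

View pics/w1b.png

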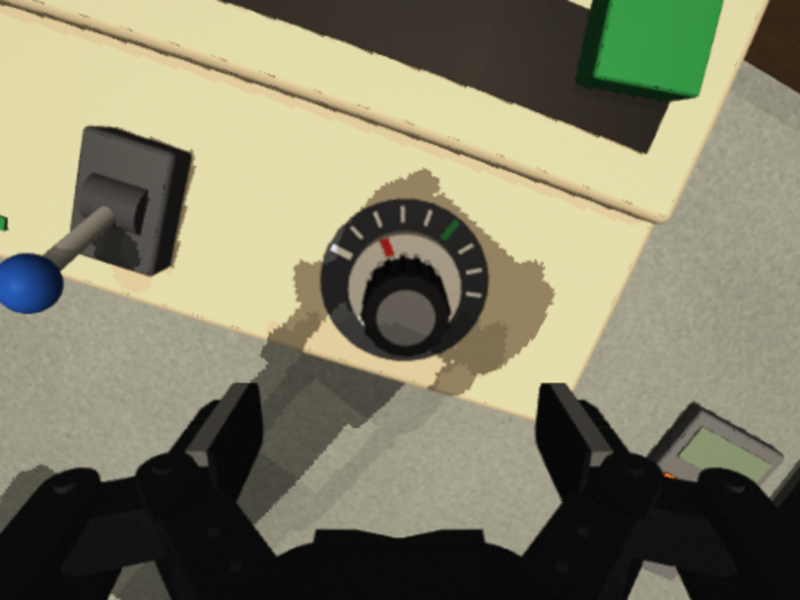

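The wrist view shows the cap top at about (406,317), the tick ring centre at (405,279), the red mark at (387,247) near click 2, the wide tick at (340,252), the green tick at (450,229) and the ball at (29,284).

Run:
```python
from h import *
k=1/1.5625
q=lambda u,v:(u*k-.18,v*k-.18)
print(tri(('a',q(293.5,393)),('b',q(489,242.5)),('w1',q(406,317))))
print('ball',tri(('a',q(323,289)),('b',q(505.5,287)),('w1',q(29,284))))
print('w top',atz('w1',q(406,317),160),'ring',atz('w1',q(405,279),100.5))
print('a top',atz('a',q(293.5,393),160),'b top',atz('b',q(489,242.5),160))
ring=lambda n,u,v:atz(n,q(u,v),100.5)
print('a ring',ring('a',297.5,424),'b ring',ring('b',487,282))
print('a ball',atz('a',q(323,289),183),atz('b',q(505.5,287),183),atz('w1',q(29,284),183))
c=atz('w1',q(405,279),100.5)
for n,u,v,z in (('t0',340,252,101),('t4',428,217,101),('green',450,229,101),('t8',474,293,101),('red',387,247,108)):
    d=atz('w1',q(u,v),z)-c;print(n,np.hypot(*d[:2]),np.arctan2(d[1],d[0]))
cv2.imwrite('pics/z.png',np.vstack([cv2.resize(cv2.imread('pics/%s.png'%n)[y:y+60,x:x+80],(800,600),interpolation=cv2.INTER_CUBIC)[:300] if 0 else cv2.resize(cv2.imread('pics/%s.png'%n)[y:y+60,x:x+128],(768,360)[:2] if 0 else (600,281),interpolation=cv2.INTER_CUBIC) for n,x,y in(('a',130,240),('b',250,140))]))
```

```text
(array([ 588.79067685, -154.48862299,  161.16328918]), [np.float64(2.6211688943248284), np.float64(1.7623693914577485), np.float64(2.6821679912133476)])
ball (array([5.47145171e+02, 4.99946888e-01, 1.85450537e+02]), [np.float64(1.517503336375095), np.float64(0.5669182677947019), np.float64(1.1621123955930184)])
w top [ 588.45581562 -157.38374432  160.        ] ring [ 590.52041793 -156.77004899  100.5       ]
a top [ 588.88605187 -151.05798138  160.        ] b top [ 587.53800774 -154.0593509   160.        ]
a ring [ 589.47478791 -156.37019162  100.5       ] b ring [ 587.30183249 -156.59994118  100.5       ]
a ball [546.54592128   3.9262503  183.        ] [547.03076514  -4.00673884 183.        ] [545.4683304   0.8571753 183.       ]
t0 41.15875769037829 1.5679438719178251
t4 38.83165285366759 0.06799659891492472
green 39.28258753006258 -0.3032137338493784
t8 42.00221604136768 -1.3677255490593363
red 23.17034904685465 0.8672911359041566
```

View pics/z.png

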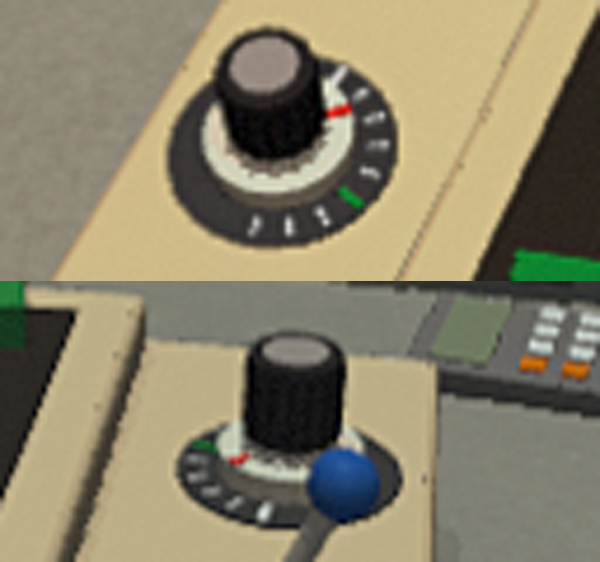

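The enlarged crops put the cap top slightly lower than I first read it. All views agree on a dial axis near (589,-156.5), with the red mark near click 2. Next I descend and grip.

jog_arm([
  {"delta_pos":[0.0033,-0.0002,0.02],"twist":[0,0,0],"claw":1},
  {"delta_pos":[0,0,0.025],"twist":[0,0,0],"claw":1},
  {"delta_pos":[0,0,0.025],"twist":[0,0,0],"claw":1},
  {"delta_pos":[0,0,0.02],"twist":[0,0,0],"claw":1},
  {"delta_pos":[0,0,0.012],"twist":[0,0,0],"claw":1},
  {"delta_pos":[0,0,0],"twist":[0,0,0],"claw":1},
  {"delta_pos":[0,0,0],"twist":[0,0,0],"claw":1},
])

```text
time: 2.45
position: [590.0, -156.4, 154.9]
ee_rot: [-3.141, -0.001, -1.165]
force: [0.4, -0.4, 0.4]
grip_width: 0.998
```

Run:
```python
from h import *
w=snap('wrist','w2');print(todelta((589,-156.5,153)))
cv2.imwrite('pics/w2b.png',cv2.resize(w['image'],(800,600),interpolation=cv2.INTER_CUBIC)[:,:,::-1])
```

```text
(array([-0.0006,  0.0015,  0.0026]), array([ 590.6, -156.4,  155.6]), array([-3.140e+00, -2.000e-03, -1.165e+00]), array([-0.9 ,  0.44,  0.4 ]), 2.5)
```

View pics/w2b.png

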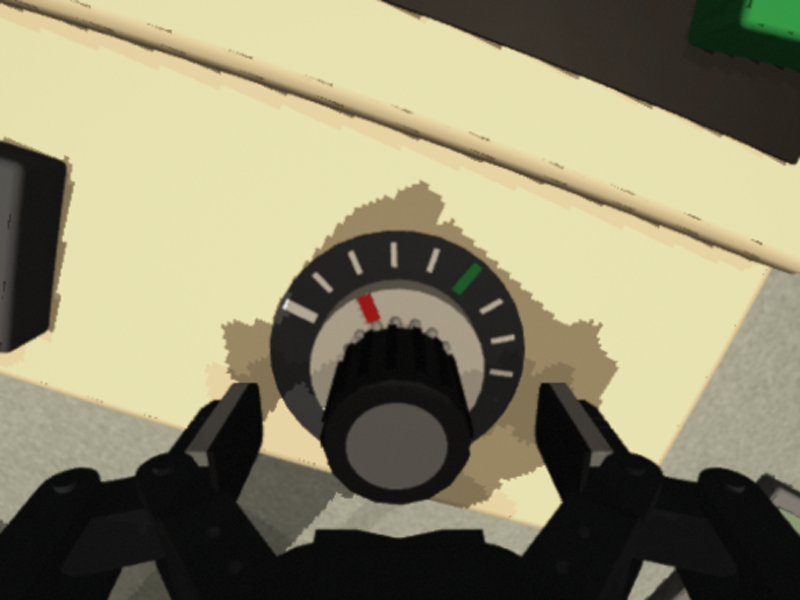

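Cap top at (397,445), midway between the fingers (about 399). The red mark is at (368,308) on click 2, and the ticks are readable from here. I'll check the offset along the pads too.

Run:
```python
from h import *
k=1/1.5625
q=lambda u,v:(u*k-.18,v*k-.18)
for n,u,v,z in(('top',397,446,160),('ring',397,357,100.5)):
    X=atz('w2',q(u,v),z);print(n,X,todelta(X)[0])
```

```text
top [ 588.67428847 -157.27090898  160.        ] [ 0.      0.0021 -0.0044]
ring [ 587.93145946 -157.40947625  100.5       ] [-0.0002  0.003   0.0551]
```

jog_arm([
  {"delta_pos":[0,0.002,0.003],"twist":[0,0,0],"claw":1},
  {"delta_pos":[0,0,0],"twist":[0,0,0],"claw":0.4},
  {"delta_pos":[0,0,0],"twist":[0,0,0],"claw":0.4},
  {"delta_pos":[0,0,0],"twist":[0,0,0],"claw":0.4},
  {"delta_pos":[0,0,0],"twist":[0,0,0],"claw":0.4},
  {"delta_pos":[0,0,0],"twist":[0,0,0],"claw":0.4},
  {"delta_pos":[0,0,0],"twist":[0,0,0],"claw":0.4},
])

```text
time: 3.2
position: [588.3, -156.4, 151.5]
ee_rot: [-3.141, -0.0, -1.164]
force: [0.4, -0.4, 1.4]
grip_width: 0.474
```

jog_arm([
  {"delta_pos":[0,0,0],"twist":[0,0,0],"claw":0.3},
  {"delta_pos":[0,0,0],"twist":[0,0,0],"claw":0.3},
  {"delta_pos":[0,0,0],"twist":[0,0,0],"claw":0.3},
])

```text
time: 3.5
position: [588.2, -156.4, 151.4]
ee_rot: [-3.141, -0.0, -1.164]
force: [0.1, -0.3, 0.3]
grip_width: 0.474
```

jog_arm([
  {"delta_pos":[0,0,0.002],"twist":[0,0,0],"claw":0.3},
  {"delta_pos":[0,0,0],"twist":[0,0,0],"claw":0.3},
  {"delta_pos":[0,0,0],"twist":[0,0,0],"claw":0.3},
])

```text
time: 3.8
position: [588.3, -156.4, 149.6]
ee_rot: [-3.141, -0.0, -1.164]
force: [-0.0, -0.3, 2.9]
grip_width: 0.479
```

jog_arm([
  {"delta_pos":[0,0,0.001],"twist":[0,0,0],"claw":0.3},
  {"delta_pos":[0,0,0],"twist":[0,0,0],"claw":0.3},
  {"delta_pos":[0,0,0],"twist":[0,0,0],"claw":0.3},
])

```text
time: 4.1
position: [588.3, -156.4, 148.9]
ee_rot: [-3.141, -0.0, -1.164]
force: [-1.2, 0.6, 5.4]
grip_width: 0.476
```

jog_arm([
  {"delta_pos":[0,0,0.001],"twist":[0,0,0],"claw":0.3},
  {"delta_pos":[0,0,0],"twist":[0,0,0],"claw":0.3},
  {"delta_pos":[0,0,0],"twist":[0,0,0],"claw":0.3},
])

```text
time: 4.4
position: [588.3, -156.4, 148.4]
ee_rot: [-3.141, -0.0, -1.164]
force: [-0.6, 0.6, 6.8]
grip_width: 0.48
```

jog_arm([
  {"delta_pos":[0,0,0.0015],"twist":[0,0,0],"claw":0.3},
  {"delta_pos":[0,0,0],"twist":[0,0,0],"claw":0.3},
  {"delta_pos":[0,0,0],"twist":[0,0,0],"claw":0.3},
  {"delta_pos":[0,0,0],"twist":[0,0,0],"claw":0.3},
])

```text
time: 4.8
position: [588.4, -156.4, 147.5]
ee_rot: [-3.141, -0.0, -1.164]
force: [-2.3, 2.4, 10.0]
grip_width: 0.472
```

Run:
```python
from h import *
s=ctrl.state();print(s['force'],s['position'],s['ft_torque'])
```

```text
[-2.28752207  2.37726137 10.00981732] [ 588.38683183 -156.44309719  147.50391267] [0.24598813 0.47638869 0.07425003]
```

jog_arm([
  {"delta_pos":[0,0,0.0008],"twist":[0,0,0],"claw":0.3},
  {"delta_pos":[0,0,0],"twist":[0,0,0],"claw":0.3},
  {"delta_pos":[0,0,0],"twist":[0,0,-0.08],"claw":0.3},
  {"delta_pos":[0,0,0],"twist":[0,0,-0.08],"claw":0.3},
  {"delta_pos":[0,0,0],"twist":[0,0,-0.08],"claw":0.3},
  {"delta_pos":[0,0,0],"twist":[0,0,-0.08],"claw":0.3},
  {"delta_pos":[0,0,0],"twist":[0,0,0],"claw":0.3},
])

```text
time: 5.5
position: [588.3, -156.5, 146.5]
ee_rot: [-3.141, -0.0, -0.843]
force: [-1.9, 1.5, 9.6]
grip_width: 0.477
```

```bash
cat >> h.py <<'E'
def mark(tag):
    """red-mark angle on the wheel in wheel radians, from the scene camera (green tick = 1.745)"""
    s=ctrl.state(); c=snap('scene',tag); hsv=cv2.cvtColor(c['image'],cv2.COLOR_RGB2HSV)
    u,v=proj(tag,(588.5,-156.5,104)); y0,x0=int(v)-26,int(u)-30
    h=hsv[y0:y0+52,x0:x0+60].astype(int)
    red=((h[...,0]<8)|(h[...,0]>172))&(h[...,1]>150)&(h[...,2]>90); gr=(h[...,0]>45)&(h[...,0]<85)&(h[...,1]>100)
    out=[]
    for m,z in((red,108),(gr,101)):
        yy,xx=np.nonzero(m)
        if len(yy)<3: out.append(None);continue
        X=atz(tag,(xx.mean()+x0,yy.mean()+y0),z);d=X-np.array([588.5,-156.5,z]);out.append((len(yy),round(float(np.hypot(*d[:2])),1),round(float(np.arctan2(d[1],d[0])),3)))
    print('red,green',out,'click',None if None in out else (out[1][2]-out[0][2])/.349+5)
    print('t',s['time'],'F',s['force'].round(1),'tz',s['ft_torque'].round(2),'pos',s['position'].round(1),'rot',s['ee_rot'].round(3))
E
python3 - <<'E'
from h import *
d=np.load('pics/a.npz')
mark('m1')
E
```

```text
red,green [(8, 28.4, 1.046), (18, 35.5, -0.227)] click 1.3524355300859594
t 5.5 F [-1.9  1.5  9.6] tz [0.18 0.4  0.05] pos [ 588.3 -156.5  146.5] rot [-3.141 -0.    -0.843]
```

jog_arm([
  {"delta_pos":[0,0,0.0008],"twist":[0,0,0],"claw":0.3},
  {"delta_pos":[0,0,0],"twist":[0,0,-0.1],"claw":0.3},
  {"delta_pos":[0,0,0],"twist":[0,0,-0.1],"claw":0.3},
  {"delta_pos":[0,0,0],"twist":[0,0,-0.1],"claw":0.3},
  {"delta_pos":[0,0,0],"twist":[0,0,-0.1],"claw":0.3},
  {"delta_pos":[0,0,0],"twist":[0,0,0],"claw":0.3},
  {"delta_pos":[0,0,0],"twist":[0,0,0],"claw":0.3},
])

```text
time: 6.25
position: [588.3, -156.5, 146.1]
ee_rot: [-3.142, -0.0, -0.444]
force: [-2.4, 1.4, 9.7]
grip_width: 0.475
```

Run:
```python
from h import *
mark('m2')
```

```text
red,green [None, (17, 38.0, -0.27)] click None
t 6.25 F [-2.4  1.4  9.7] tz [0.28 0.52 0.06] pos [ 588.3 -156.5  146.1] rot [-3.142 -0.    -0.444]
```

jog_arm([
  {"delta_pos":[0,0,0.0009],"twist":[0,0,0],"claw":0.3},
  {"delta_pos":[0,0,0],"twist":[0,0,0],"claw":0.3},
  {"delta_pos":[0,0,0],"twist":[0,0,-0.1],"claw":0.3},
  {"delta_pos":[0,0,0],"twist":[0,0,-0.1],"claw":0.3},
  {"delta_pos":[0,0,0],"twist":[0,0,-0.1],"claw":0.3},
  {"delta_pos":[0,0,0],"twist":[0,0,-0.1],"claw":0.3},
  {"delta_pos":[0,0,0],"twist":[0,0,0],"claw":0.3},
])

```text
time: 7.0
position: [588.3, -156.5, 145.8]
ee_rot: [3.141, -0.0, -0.042]
force: [-3.8, 1.7, 13.4]
grip_width: 0.471
```

Run:
```python
from h import *
mark('m3')
a=cv2.imread('pics/m3.png')[230:300,145:245];b=snap('side','s3')['image'][:,:,::-1][140:210,270:370]
w=snap('wrist','w3')['image'][:,:,::-1]
f=lambda i:cv2.resize(i,(400,280),interpolation=cv2.INTER_CUBIC)
cv2.imwrite('pics/c3.png',np.vstack([np.hstack([f(a),f(b)]),cv2.resize(w[60:300,60:460],(800,320) if 0 else (533,320))[:, :533] if 0 else cv2.copyMakeBorder(cv2.resize(w[60:300,60:460],(533,320)),0,0,0,267,cv2.BORDER_CONSTANT)]))
```

```text
red,green [None, (16, 41.3, -0.263)] click None
t 7.0 F [-3.8  1.7 13.4] tz [0.27 0.68 0.12] pos [ 588.3 -156.5  145.8] rot [ 3.141 -0.    -0.042]
```

View pics/c3.png

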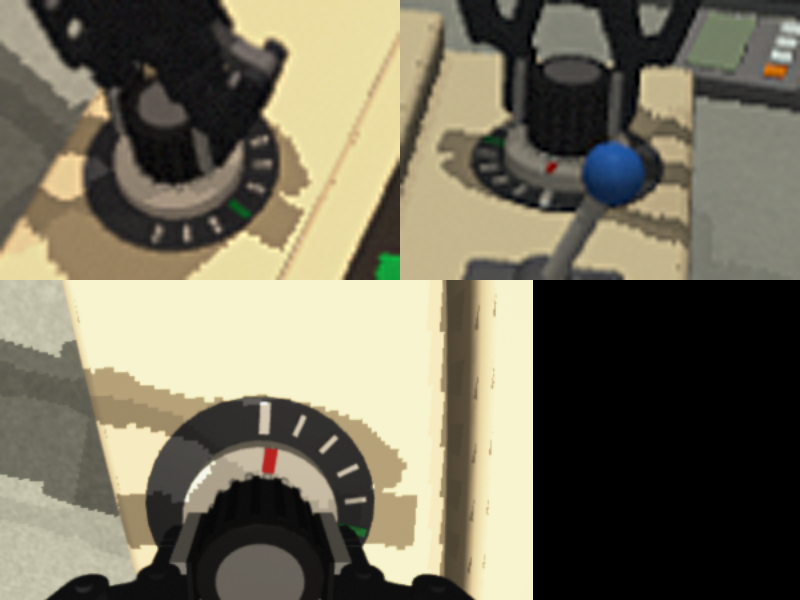

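The wrist view shows the red mark at (270,460), just short of the wide tick at (264,418), so the wheel is still a little off its stop. I'll turn a bit more at the same push.

jog_arm([
  {"delta_pos":[0,0,0],"twist":[0,0,-0.06],"claw":0.3},
  {"delta_pos":[0,0,0],"twist":[0,0,-0.06],"claw":0.3},
  {"delta_pos":[0,0,0],"twist":[0,0,-0.06],"claw":0.3},
  {"delta_pos":[0,0,0],"twist":[0,0,0],"claw":0.3},
  {"delta_pos":[0,0,0],"twist":[0,0,0],"claw":0.3},
])

```text
time: 7.65
position: [588.3, -156.4, 145.5]
ee_rot: [-3.141, -0.0, 0.135]
force: [-4.2, 0.8, 12.2]
grip_width: 0.479
```

```bash
cat >> h.py <<'E'
def wm(tag,C=(588.3,-156.8)):
    """red mark against white/green ticks, from the wrist camera: wheel angle by world azimuth (tick 0 at 1.50)"""
    s=ctrl.state(); c=snap('wrist',tag); h=cv2.cvtColor(c['image'],cv2.COLOR_RGB2HSV).astype(int)
    for nm,m,z,r in(('red',((h[...,0]<8)|(h[...,0]>172))&(h[...,1]>140)&(h[...,2]>90),108,(15,36)),('green',(h[...,0]>45)&(h[...,0]<85)&(h[...,1]>100),101,(32,48)),('white',(h[...,1]<55)&(h[...,2]>135),101,(36,45))):
        P=np.array([atz(tag,(x,y),z)[:2] for y,x in np.argwhere(m)]).reshape(-1,2)-C
        R=np.hypot(*P.T); P=P[(R>r[0])&(R<r[1])]; a=np.sort(np.arctan2(P[:,1],P[:,0]))
        if nm=='white':
            g=np.split(a,np.nonzero(np.diff(a)>.1)[0]+1); print('ticks',[(round(float(x.mean()),2),len(x)) for x in g if len(x)])
        else: print(nm,len(a),a.mean().round(3) if len(a) else None, P.mean(0) if len(a) else '')
    print('t',s['time'],'F',s['force'].round(1),'M',s['ft_torque'].round(2),'pos',s['position'].round(1),'rot',s['ee_rot'].round(3))
E
python3 - <<'E'
from h import *
wm('w4')
E
```

```text
red 166 1.52 [ 1.27398677 25.21267107]
green 0 None 
ticks [(0.06, 39), (0.42, 56), (0.78, 59), (1.14, 61), (1.49, 132)]
t 7.65 F [-4.2  0.8 12.2] M [ 0.24  0.68 -0.36] pos [ 588.3 -156.4  145.5] rot [-3.141 -0.     0.135]
```

Red azimuth 1.52 against 1.49 for tick 0, and a twist moment of -0.36 N m against the stop: the wheel is at zero. Now clockwise.

jog_arm([
  {"delta_pos":[0,0,0],"twist":[0,0,0.1],"claw":0.3},
  {"delta_pos":[0,0,0],"twist":[0,0,0.1],"claw":0.3},
  {"delta_pos":[0,0,0],"twist":[0,0,0.1],"claw":0.3},
  {"delta_pos":[0,0,0],"twist":[0,0,0.1],"claw":0.3},
  {"delta_pos":[0,0,0],"twist":[0,0,0.1],"claw":0.3},
  {"delta_pos":[0,0,0],"twist":[0,0,0.1],"claw":0.3},
  {"delta_pos":[0,0,0],"twist":[0,0,0],"claw":0.3},
  {"delta_pos":[0,0,0],"twist":[0,0,0],"claw":0.3},
])

```text
time: 8.5
position: [588.4, -156.4, 145.4]
ee_rot: [-3.141, -0.0, -0.464]
force: [-3.3, 0.3, 11.5]
grip_width: 0.479
```

Run:
```python
from h import *
wm('w5')
```

```text
red 167 0.96 [14.30549722 20.43831294]
green 173 -0.288 [ 39.42769197 -11.66695719]
ticks [(-0.64, 34), (0.07, 58), (0.42, 61), (0.78, 64), (1.14, 63), (1.5, 123)]
t 8.5 F [-3.3  0.3 11.5] M [ 0.26  0.59 -0.08] pos [ 588.4 -156.4  145.4] rot [-3.141 -0.    -0.464]
```

jog_arm([
  {"delta_pos":[0,0,0],"twist":[0,0,0.1],"claw":0.3},
  {"delta_pos":[0,0,0],"twist":[0,0,0.1],"claw":0.3},
  {"delta_pos":[0,0,0],"twist":[0,0,0.1],"claw":0.3},
  {"delta_pos":[0,0,0],"twist":[0,0,0.1],"claw":0.3},
  {"delta_pos":[0,0,0],"twist":[0,0,0.1],"claw":0.3},
  {"delta_pos":[0,0,0],"twist":[0,0,0.1],"claw":0.3},
  {"delta_pos":[0,0,0],"twist":[0,0,0.1],"claw":0.3},
  {"delta_pos":[0,0,0],"twist":[0,0,0.1],"claw":0.3},
])

```text
time: 9.35
position: [588.4, -156.5, 145.4]
ee_rot: [-3.141, -0.0, -1.268]
force: [-3.3, 0.6, 11.2]
grip_width: 0.477
```

jog_arm([
  {"delta_pos":[0,0,0],"twist":[0,0,0.1],"claw":0.3},
  {"delta_pos":[0,0,0],"twist":[0,0,0.1],"claw":0.3},
  {"delta_pos":[0,0,0],"twist":[0,0,0.1],"claw":0.3},
  {"delta_pos":[0,0,0],"twist":[0,0,0.1],"claw":0.3},
  {"delta_pos":[0,0,0],"twist":[0,0,0],"claw":0.3},
  {"delta_pos":[0,0,0],"twist":[0,0,0],"claw":0.3},
])

```text
time: 9.95
position: [588.4, -156.5, 145.4]
ee_rot: [-3.141, 0.0, -1.665]
force: [-3.2, 1.6, 11.6]
grip_width: 0.478
```

Run:
```python
from h import *
wm('w6')
```

```text
red 164 -0.291 [24.29175454 -7.25556073]
green 200 -0.285 [ 39.35667449 -11.53990176]
ticks [(-1.34, 41), (-0.99, 49), (-0.64, 54), (0.07, 58), (0.43, 55), (0.79, 53), (1.15, 48), (1.5, 83)]
t 9.95 F [-3.2  1.6 11.6] M [ 0.18  0.53 -0.08] pos [ 588.4 -156.5  145.4] rot [-3.141  0.    -1.665]
```

The red mark lines up with the green tick (-0.291 vs -0.285). I let the cap up by the 7 mm pressed, then open and check.

jog_arm([
  {"delta_pos":[0,0,-0.002],"twist":[0,0,0],"claw":0.3},
  {"delta_pos":[0,0,-0.002],"twist":[0,0,0],"claw":0.3},
  {"delta_pos":[0,0,-0.002],"twist":[0,0,0],"claw":0.3},
  {"delta_pos":[0,0,-0.001],"twist":[0,0,0],"claw":0.3},
  {"delta_pos":[0,0,0],"twist":[0,0,0],"claw":0.3},
  {"delta_pos":[0,0,0],"twist":[0,0,0],"claw":1},
  {"delta_pos":[0,0,0],"twist":[0,0,0],"claw":1},
  {"delta_pos":[0,0,0],"twist":[0,0,0],"claw":1},
])

```text
time: 10.8
position: [587.4, -156.2, 149.6]
ee_rot: [3.14, 0.0, -1.664]
force: [-0.5, -0.2, 0.8]
grip_width: 0.951
```

jog_arm([
  {"delta_pos":[0,0,0],"twist":[0,0,0],"claw":1},
  {"delta_pos":[0,0,0],"twist":[0,0,0],"claw":1},
  {"delta_pos":[0,0,-0.02],"twist":[0,0,0],"claw":1},
  {"delta_pos":[0,0,-0.03],"twist":[0,0,0],"claw":1},
  {"delta_pos":[0,0,-0.04],"twist":[0,0,0],"claw":1},
  {"delta_pos":[0,0,0],"twist":[0,0,0],"claw":0},
  {"delta_pos":[0,0,0],"twist":[0,0,0],"claw":0},
])

```text
time: 11.5
position: [588.9, -156.7, 242.0]
ee_rot: [-3.138, -0.001, -1.664]
force: [-0.7, 0.6, -0.6]
grip_width: 0.693
```

Run:
```python
from h import *
wm('w7')
w=cv2.imread('pics/w7.png');cv2.imwrite('pics/w7b.png',cv2.resize(w,(800,600),interpolation=cv2.INTER_CUBIC))
```

```text
red 66 -0.31 [24.04679495 -7.67273935]
green 84 -0.285 [ 39.21579089 -11.48770691]
ticks [(-1.34, 14), (-0.99, 18), (-0.64, 18), (0.07, 19), (0.43, 19), (0.79, 17), (1.15, 17), (1.49, 39)]
t 11.5 F [-0.7  0.6 -0.6] M [ 0.   -0.   -0.01] pos [ 588.9 -156.7  242. ] rot [-3.138e+00 -1.000e-03 -1.664e+00]
```

View pics/w7b.png

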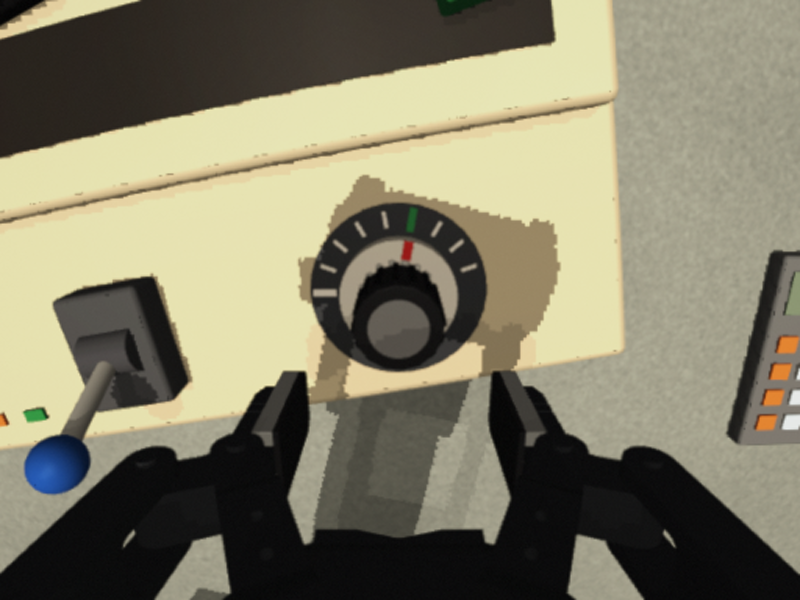

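The released wheel rests with the red mark at (407,250), right under the green tick at (411,219). I move to the front of the lever with the fingers shut.

jog_arm([
  {"delta_pos":[-0.037,0.027,0],"twist":[0,0,0],"claw":0},
  {"delta_pos":[-0.037,0.027,0],"twist":[0,0,0],"claw":0},
  {"delta_pos":[-0.037,0.027,0],"twist":[0,0,0],"claw":0},
  {"delta_pos":[-0.037,0.027,0],"twist":[0,0,0],"claw":0},
  {"delta_pos":[0,0,0],"twist":[0,0,0],"claw":0},
  {"delta_pos":[0,0,0],"twist":[0,0,0],"claw":0},
  {"delta_pos":[0,0,0],"twist":[0,0,0],"claw":0},
])

```text
time: 12.25
position: [494.4, 0.5, 239.6]
ee_rot: [3.141, -0.0, -1.664]
force: [-0.1, -0.2, -0.2]
grip_width: 0.0
```

Run:
```python
from h import *
w=snap('wrist','w8');print(todelta((495,0,201)))
s=ctrl.state();h=cv2.cvtColor(w['image'],cv2.COLOR_RGB2HSV)
def blue(im):
    h=cv2.cvtColor(im,cv2.COLOR_RGB2HSV);m=((h[...,0]>105)&(h[...,0]<130)&(h[...,1]>150)).astype(np.uint8)
    n,l,st,c=cv2.connectedComponentsWithStats(m);return [(tuple(c[i]),st[i,4]) for i in range(1,n) if st[i,4]>30]
print(blue(w['image']),[blue(np.load('pics/%s.npz'%f)['image']) for f in('a','b','w1','w7')])
cv2.imwrite('pics/w8b.png',cv2.resize(w['image'],(800,600),interpolation=cv2.INTER_CUBIC)[:,:,::-1])
```

```text
(array([ 0.0001, -0.0003,  0.0388]), array([4.947e+02, 2.000e-01, 2.398e+02]), array([ 3.141, -0.   , -1.665]), array([-0.53,  0.43,  0.55]), 12.3)
[((np.float64(245.6032540675845), np.float64(138.08260325406758)), np.int32(1598))] [[((np.float64(167.69440509915015), np.float64(33.531515580736546)), np.int32(2824)), ((np.float64(215.49528301886792), np.float64(26.78301886792453)), np.int32(212)), ((np.float64(206.17777777777778), np.float64(184.73333333333332)), np.int32(90))], [((np.float64(322.9831460674157), np.float64(183.08988764044943)), np.int32(178))], [((np.float64(18.095473251028807), np.float64(181.07489711934156)), np.int32(1215))], [((np.float64(35.929310344827584), np.float64(297.0405172413793)), np.int32(1160))]]
```

View pics/w8b.png

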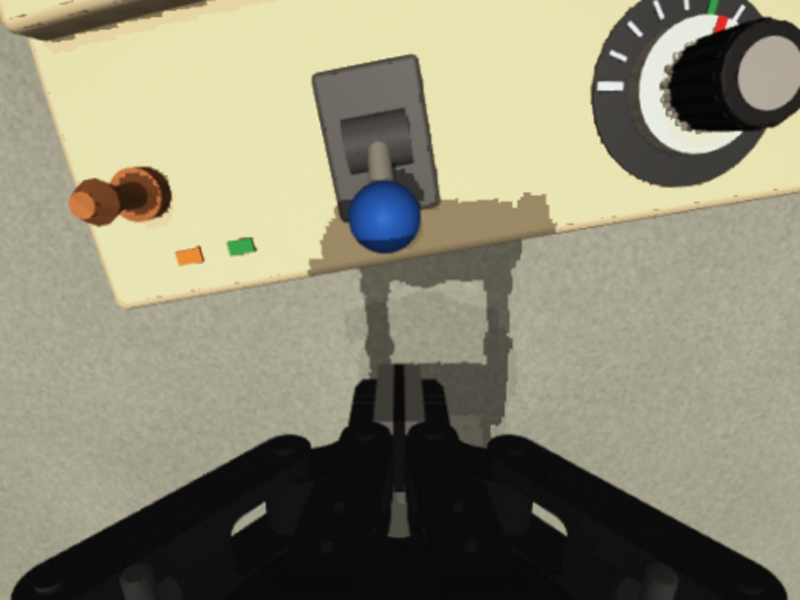

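The ball at (385,217) is nearly in line with the closed fingers at (399,380), and the printer is tilted 0.17 rad against the tool. I square up, go down beside the ball and push along the printer's +x.

jog_arm([
  {"delta_pos":[0.0035,0,0],"twist":[0,0,-0.085],"claw":0},
  {"delta_pos":[0,0,0.01],"twist":[0,0,-0.085],"claw":0},
  {"delta_pos":[0,0,0.015],"twist":[0,0,0],"claw":0},
  {"delta_pos":[0,0,0.014],"twist":[0,0,0],"claw":0},
  {"delta_pos":[0,-0.015,0],"twist":[0,0,0],"claw":0},
  {"delta_pos":[0,-0.015,0],"twist":[0,0,0],"claw":0},
  {"delta_pos":[0,-0.01,0],"twist":[0,0,0],"claw":0},
  {"delta_pos":[0,-0.01,0],"twist":[0,0,0],"claw":0},
])

```text
time: 13.1
position: [544.0, 0.8, 200.6]
ee_rot: [3.14, 0.0, -1.495]
force: [-1.2, 0.7, -0.1]
grip_width: 0.003
```

jog_arm([
  {"delta_pos":[0,-0.01,0],"twist":[0,0,0],"claw":0},
  {"delta_pos":[0,-0.01,0],"twist":[0,0,0],"claw":0},
  {"delta_pos":[0,-0.01,0],"twist":[0,0,0],"claw":0},
  {"delta_pos":[0,-0.005,0],"twist":[0,0,0],"claw":0},
  {"delta_pos":[0,0,0],"twist":[0,0,0],"claw":0},
  {"delta_pos":[0,0,0],"twist":[0,0,0],"claw":0},
])

```text
time: 13.7
position: [579.0, 4.2, 201.4]
ee_rot: [-3.141, -0.0, -1.494]
force: [0.1, -0.3, -0.2]
grip_width: 0.002
```

Run:
```python
from h import *
print(todelta((585,3,201)))
a=snap('scene','a9')['image'][140:240,160:300];b=snap('side','b9')['image'][120:270,240:400]
cv2.imwrite('pics/c9.png',np.hstack([cv2.resize(a,(400,286)),cv2.resize(b,(305,286))])[:,:,::-1])
```

```text
(array([ 0.0016, -0.0059,  0.0004]), array([579. ,   4.2, 201.4]), array([-3.141, -0.   , -1.494]), array([ 0.1 , -0.28, -0.17]), 13.7)
```

View pics/c9.png

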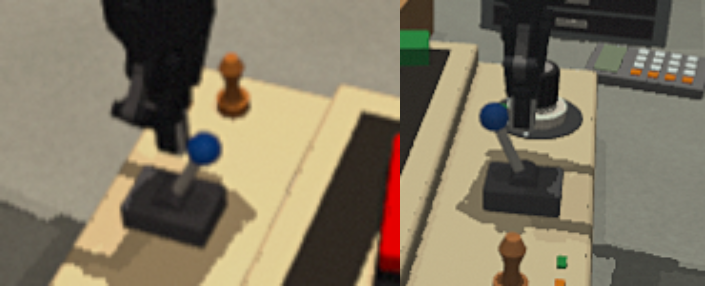

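The lever is already past upright, leaning to the back (ball at (493,117) in the side crop). I push on until the force shows its stop.

jog_arm([
  {"delta_pos":[0,-0.004,0],"twist":[0,0,0],"claw":0},
  {"delta_pos":[0,-0.004,0],"twist":[0,0,0],"claw":0},
  {"delta_pos":[0,-0.002,0],"twist":[0,0,0],"claw":0},
  {"delta_pos":[0,0,0],"twist":[0,0,0],"claw":0},
  {"delta_pos":[0,0,0],"twist":[0,0,0],"claw":0},
])

```text
time: 14.3
position: [584.9, 4.6, 200.9]
ee_rot: [3.131, 0.0, -1.494]
force: [-9.8, -1.0, 4.9]
grip_width: -0.004
```

The tool moved 6 mm of the 10 commanded, with 9.8 N against it, so the lever is on its stop. I back off, lift and check.

jog_arm([
  {"delta_pos":[0,0.02,0],"twist":[0,0,0],"claw":0},
  {"delta_pos":[0,0.03,0],"twist":[0,0,0],"claw":0},
  {"delta_pos":[0,0.03,-0.02],"twist":[0,0,0],"claw":0},
  {"delta_pos":[0,0.02,-0.04],"twist":[0,0,0],"claw":0},
  {"delta_pos":[0,0,0],"twist":[0,0,0],"claw":0},
  {"delta_pos":[0,0,0],"twist":[0,0,0],"claw":0},
  {"delta_pos":[0,0,0],"twist":[0,0,0],"claw":0},
])

```text
time: 15.0
position: [489.2, -2.8, 260.9]
ee_rot: [-3.142, 0.0, -1.494]
force: [-0.6, 0.4, 0.1]
grip_width: 0.004
```

Run:
```python
from h import *
mark('m10')
a=cv2.imread('pics/m10.png');b=snap('side','b10')['image'][:,:,::-1]
cv2.imwrite('pics/c10.png',np.hstack([cv2.resize(a[140:300,130:350],(412,300)),cv2.resize(b[110:290,160:400],(388,300))]))
```

```text
red,green [(11, 23.2, -0.167), (21, 29.9, -0.187)] click 4.9426934097421205
t 15.0 F [-0.6  0.4  0.1] tz [ 0.02 -0.03  0.01] pos [489.2  -2.8 260.9] rot [-3.142  0.    -1.494]
```

View pics/c10.png

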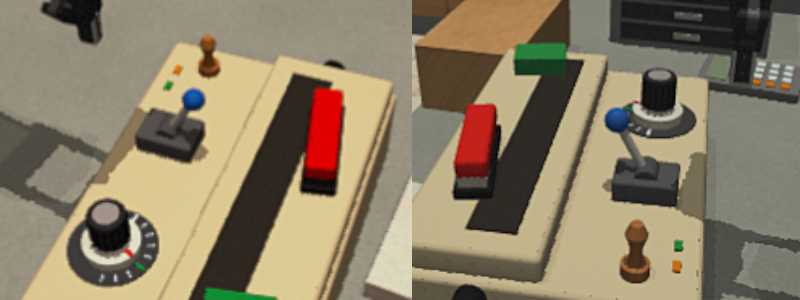

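The lever leans to the back, the red mark is at the green tick, and the bystanders haven't moved. I check the ball position in numbers and hand in.

Run:
```python
from h import *
X,r=tri(('m10',(130+193/412*220,140+99/300*160)),('b10',(160+(617-412)/388*240,110+120/300*180)))
d=X-np.array([575.8,3,122]);off=d@[.997,.075,0];ang=np.arctan2(off,d[2])+.5
print(X,r,'lever',ang)
if ang>.88: ticket.close_job();print('closed')
```

```text
[607.71095379   6.12514323 182.55529617] [np.float64(0.835341464604289), np.float64(0.8353414646045648)] lever 0.986782110908264
the job is handed in; nothing more can be done
closed
```

The dial is set to five clicks and the lever is fully over. The job is handed in, at about 15 s of the 72 s allowed.

**Dial:** I gripped the cap, pressed with about 10–13 N, and turned it anticlockwise until the red mark stood at the wide zero tick and the twist moment rose against the stop. I then turned it clockwise five clicks, let the cap up and released it.

**Lever:** I pushed the ball over towards the raised back with closed fingers until it met its stop at about 10 N. Then I backed the arm clear.

**Last checks:**
- **Red mark:** it stands at the green tick. I read click 4.94 from the scene camera; the wrist camera put mark and tick within 0.03 rad of each other after release.
- **Lever:** about 0.99 rad, measured from two views.
- **Bystanders:** the stamp, stapler and clip box look unmoved in the pictures. I did not measure their positions.
- **Contact:** the arm was clear of everything, with force readings near zero.

**Disagreements:** my first reading of the cap top in the scene view was off by a few mm. I corrected it from the wrist view before gripping. No check failed. I viewed 9 pictures of the budget of 10.

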